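Change the board in a heat-sink bonding jig

ROBOT

A 6-joint arm with a two-finger parallel gripper is mounted at the origin on the work surface; the furniture and walls round the work are solid. World frame = base frame: x ahead of the robot, y to its left, z up, the work surface at z = 0. Lengths are in m, angles in rad, forces in N, time in s.
With the tool pointing down it reaches from about 0.3 to 0.875 m from the base axis. Payload 6.4 kg.
Tool frame: the origin (TCP) lies midway between the tips of the shut fingers; the grasp point (between the pads) lies 19 mm behind it; z points along the fingers, y is the line along which they close (so a half turn about z gives the same grasp; the last joint's range is limited). The gripper opens to 85 mm and grips with 20 to 120 N. Pads are 22 mm wide; open, the fingers measure 114 mm over their backs; the gripper's body (76 mm by 85 mm) begins 54 mm behind the grasp point. The pads swing forward as they close: fully open they stand 13 mm farther back than shut.
Start: joints at [-1.532, 0.181, 1.607, -0, 1.354, -0.206], TCP at [0.139, -0.558, 0.201] pointing down, gripper open.
Joint ranges: [-2.99, 2.99], [-0.89, 2.07], [0.3, 2.58], [-1.14, 4.28], [0, 2.63], [-3.12, 3.12]. Speed limits (rad/s): [2.57, 2.57, 3.01, 3.14, 3.14, 3.14].

INTERFACE

Orientations are given as a unit quaternion [w, x, y, z].
In Python, from bench import ctrl gives the robot as it stands. The module is installed in compiled form; this text tells all that it offers.
- The arm moves only by the tool move_arm, never from a script. Its argument "plan" is one flat list of numbers, 6 for each row, row after row: the shift along the world's x, y, z in units of 50 mm (1.0 is 50 mm), then the turn, a rotation vector about the world's x, y, z in rad. A call has 1 to 10 rows; each row is the pose to reach, as a shift and turn from the pose commanded when the call began; what a row does not reach only later rows make up. A row lasts 1/8 s, in which the tool goes at most 62.5 mm and 10.7 degrees, less where a joint would pass 70% of its speed; a pose out of reach is approached as far as the arm can. A call with a gripper value outside its range is refused whole. "grip" is the finger opening in mm, from 0 to 85.4, set as the call begins (left out, the last holds). The fingers move at their own pace and stop on an object; the grip force is fixed at half the most. Time passes only in rows, so rows that repeat a pose let the fingers close. It gives the time, the measured TCP pose, the force, the opening and the grip force at its end, in the units of the state.
- ctrl.get_obs(): the state, without advancing time (a new reading comes with each control period).
- ctrl.camera(name): name is "scene" or "top" or "wrist"; returns a dict with "pixels" (400x640x3 uint8, red, green, blue), "fx", "fy", "cx", "cy" (pixels), "origin" and "attitude" of the camera in the world. Camera axes: x right, y down, z forward; pixel columns grow to the right and rows downward; lengths in m; the calibration is good to about 2 mm. The wrist camera is an equidistant fisheye: a pixel r from the principal point sees the ray r / f radians off the axis. A picture is of the moment at which its call begins. There is no depth.
- ctrl.hand_in(): hands the job in; it is judged then, once.
The state is a dict: "time_s": time; "q": joint angles; "dq": joint speeds; "joint_efforts": joint torques, N m; "eef_pos": TCP position; "eef_rot": TCP orientation; "wrist_force": force on the tool from outside, world axes, zero at the start; "torque": the same for the moment, N m; "opening": opening from 0.0 (shut) to 1.0 (fully open); "grasp_force": force on a finger pad.
Only numpy, scipy, OpenCV 4.12 (cv2) and the standard library are available. Lean on these libraries where they do the work, as an engineer would, in place of code of your own. Each camera call takes 0.05 s, during which the arm holds its last target. There are 200 camera calls.

TASK

The board in the bonding jig has cured under its weight: clear the brass weight and then the pressure bar off the jig on to the flat rubber mat, and lay the cured board flat in the empty black tray. Then lay the waiting board from the other black tray into the nest of the jig, put the bar back over the two guide posts so that it rests on the heat sink, and stand the weight upright on the middle of the bar. Leave the vial and the small brass weight where they stand.

Things in the scene. Friction and masses are not known exactly. Their poses are not given: they have to be found in the camera images.
- jig: bonding jig, fixed: aluminium base 84 (x) x 124 (y) mm, top 12 mm above the bench = floor of the nest, which is in the middle inside eight short conical-tipped dowel pins (tops at 19.5 mm) that leave a 52 mm square board 3 mm of play on each side. Two steel guide posts, 8 mm thick, conical tips, tops at 67.5 mm, at y = +42 and -42 mm, x = 0. Origin at the centre of the underside, z up.
- weight_mid (a point): the larger brass weight, standing on the middle of the pressure bar at the start: body 22 mm in diameter and 29 mm tall, above it a neck and knob of 12 mm, 38 mm tall in all, 0.1 kg. This point is on its axis, 19 mm above its underside; z along the axis.
- press_bar_mid (a point): pressure bar 34 (x) x 110 (y) x 16 (z) mm, steel-coloured, about 0.16 kg, with two chamfered 12 mm through holes at y = +42 and -42 mm; a thin circle marks the middle of its top. At the start it lies loose over the guide posts on the heat sink (6 mm narrower than the bar) of the cured board, underside 38.4 mm above the bench. This point is its centre, 8 mm above its underside; grip it across x.
- cured_board_mid (a point): square green circuit board 52 x 52 x 2.4 mm with an aluminium finned heat sink 28 x 28 x 24 mm tall on its centre (26.4 mm in all; other parts on it are under 3 mm). This point is on its vertical axis, 13.2 mm above its underside; x and y along its edges; grip the sink on opposite sides. The cured one lies in the nest of the jig beneath the bar, its edges showing on both sides.
- next_board_mid (a point): square green circuit board 52 x 52 x 2.4 mm with an aluminium finned heat sink 28 x 28 x 24 mm tall on its centre (26.4 mm in all; other parts on it are under 3 mm). This point is on its vertical axis, 13.2 mm above its underside; x and y along its edges; grip the sink on opposite sides. The waiting one lies in a black tray like the empty one.
- mat: flat blue-grey rubber mat 120 (x) x 130 (y) mm, 3 mm thick, fixed, with a metal stud 6 mm in radius at one corner (x = 50, y = 55 mm, under 1 mm high): where the weight and the bar are parked. Origin at the centre of its underside.
- out_tray_floor (a point): centre of the floor (4 mm above the bench) of the empty black tray, fixed: 86 x 86 mm outside, 78 x 78 mm inside, rim 9 mm above the bench; x and y along its sides
- vial_mid (a point): bystander: small glass vial with a white cap, 25 mm in diameter, 51 mm tall, loose; this point is at half its height
- small_weight_mid (a point): bystander: the smaller brass weight, 17 mm in diameter, 30 mm tall, loose, standing on the bench by itself; this point is at half its height

How it is judged:
By the outcome, as a careful person would: the job done as asked, in the order asked, and still so for the second after the job is handed in, with the robot touching nothing.
It also fails if it takes over 144 s, if anything falls off the work surface, if the arm or the gripper's body presses on something with over 40 N, if the wrist force passes 120 N, or if a joint passes its speed limit or range.

## Working session

There is one attempt and no reset: what is moved stays moved. The work goes in short steps, Python scripts to look and compute and a tool call to move; the robot and the scene stay as the last step left them, time stands still between calls to the robot, and variables do not carry over. Pictures are saved under pics/ and viewed, at most 14 in all, crops included, and the job is handed in when it is done.

Besides the shell and the picture viewer there is one more tool, called after "Call:" as name(argument=value, ...), one argument or row to a line, values as JSON. move_arm: Moves the arm, as the interface text tells. Its arguments: {"type":"object","properties":{"plan":{"type":"array"},"grip":{"type":"number"}},"required":["plan"]}

```bash
mkdir -p pics; cat > h.py <<'E'
import numpy as np, cv2
from scipy.spatial.transform import Rotation as R
from bench import ctrl
def rot(a):
    a=np.array(a,float)
    return a if a.shape==(3,3) else R.from_quat(a[[1,2,3,0]]).as_matrix()
def snap(name,fn=None):
    c=ctrl.camera(name)
    if fn: cv2.imwrite('pics/'+fn,cv2.cvtColor(c['pixels'],cv2.COLOR_RGB2BGR))
    return c
def ray(c,u,v,name):
    x=(u-c['cx'])/c['fx'];y=(v-c['cy'])/c['fy']
    if name=='wrist':
        r=np.hypot(x,y); s=np.sin(r)/r if r>1e-9 else 1; d=np.array([x*s,y*s,np.cos(r)])
    else: d=np.array([x,y,1.])
    return np.array(c['origin']),rot(c['attitude'])@d
def onz(c,u,v,z,name):
    o,d=ray(c,u,v,name); return o+d*(z-o[2])/d[2]
E
python3 - <<'E'
from h import *
for n in ['top','scene','wrist']:
    c=snap(n,n+'0.png'); print(n,c['fx'],c['fy'],c['cx'],c['cy'],np.round(c['origin'],3),np.round(c['attitude'],3).tolist())
o=ctrl.get_obs(); print(o['time_s'],o['eef_pos'],o['eef_rot'],o['opening'])
E
```

```text
top 463.5567487394477 463.5567487394477 317.1009795936021 191.2891730367603 [0.362 0.011 1.062] [-0.036, 0.715, -0.698, 0.034]
scene 458.8160480265415 458.8160480265415 320.3586726190154 197.91268724738012 [ 0.511 -0.815  0.781] [-0.423, 0.906, 0.017, -0.003]
wrist 309.70691628693146 309.70691628693146 316.28870151400145 195.5298382237007 [ 0.211 -0.54   0.373] [0.115, 0.78, -0.609, -0.09]
0.15 [ 0.13935701 -0.55737552  0.20076738] [-6.88829675e-04  9.92519182e-01  1.22086833e-01  6.14912405e-05] 0.9996177934264601
```

View pics/top0.png

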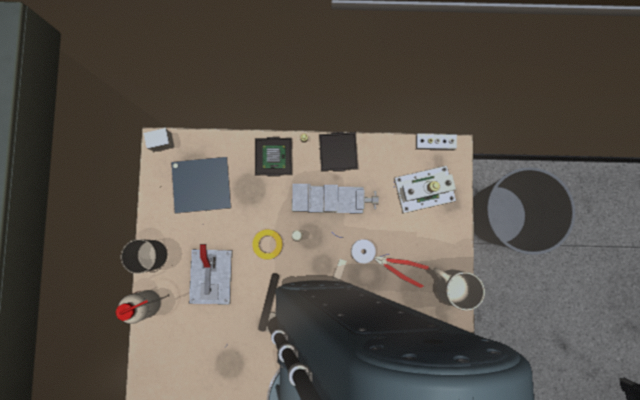

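View pics/scene0.png

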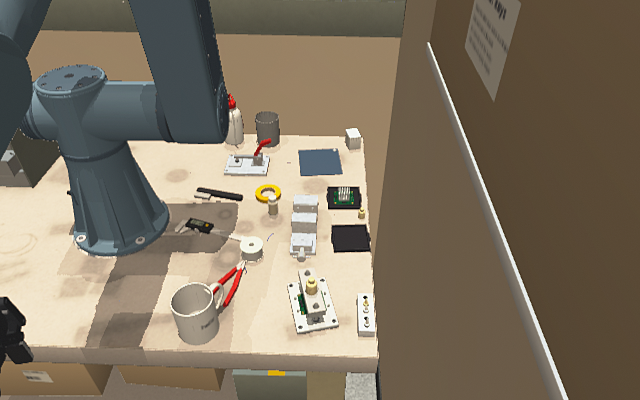

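The top view shows the mat at (200,185), the waiting board at (273,156), the empty tray at (338,151), a vise at (328,198), and the jig with bar and weight at (427,188). The scene view agrees. Next I get rough positions and an enlarged crop.

```bash
python3 - <<'E'
from h import *
c=snap('top')
im=cv2.cvtColor(c['pixels'],cv2.COLOR_RGB2BGR)
a=cv2.resize(im[125:225,390:470],None,fx=5,fy=5,interpolation=cv2.INTER_CUBIC)
b=cv2.resize(im[125:225,235:315],None,fx=5,fy=5,interpolation=cv2.INTER_CUBIC)
cv2.imwrite('pics/c1.png',np.hstack([b,a]))
for n,u,v,z in [('mat',201,185,.003),('stud',175,166,.003),('traywait',273,156,.004),('outtray',338,151,.009),('jig',427,189,.012),('sw',304,137,.03),('vial',297,235,.05),('vise',328,198,.05),('edge',300,131,0),('block',437,141,.03)]:
    print(n,np.round(onz(c,u,v,z,'top'),3))
# dark masks for trays
hsv=cv2.cvtColor(im,cv2.COLOR_BGR2HSV)
g=(hsv[...,2]<55).astype(np.uint8)
for x0,x1,y0,y1 in [(245,300,130,182),(312,365,130,175)]:
    m=np.zeros_like(g);m[y0:y1,x0:x1]=g[y0:y1,x0:x1]
    cs=cv2.findContours(m,cv2.RETR_EXTERNAL,cv2.CHAIN_APPROX_NONE)[0]
    k=max(cs,key=cv2.contourArea); r=cv2.minAreaRect(k); print(r)
    P=[onz(c,*p,.009,'top')[:2] for p in cv2.boxPoints(r)]; P=np.array(P)
    print(P.round(3).tolist(),P.mean(0).round(4),[np.linalg.norm(P[i]-P[(i+1)%4]).round(3) for i in range(4)],np.degrees(np.arctan2(*(P[1]-P[0])[::-1])).round(1))
E
```

```text
mat [0.475 0.282 0.003]
stud [0.518 0.344 0.003]
traywait [0.546 0.118 0.004]
outtray [ 0.561 -0.031  0.009]
jig [ 0.477 -0.236  0.012]
sw [0.587 0.047 0.03 ]
vial [0.366 0.056 0.05 ]
vise [ 0.448 -0.01   0.05 ]
edge [0.608 0.058 0.   ]
block [ 0.585 -0.254  0.03 ]
((273.0, 155.5), (35.0, 34.0), 90.0)
[[0.587, 0.158], [0.588, 0.08], [0.507, 0.078], [0.505, 0.155]] [0.5468 0.1178] [np.float64(0.079), np.float64(0.082), np.float64(0.078), np.float64(0.082)] -88.6
((337.8893737792969, 149.7827911376953), (35.58054733276367, 35.12786865234375), 84.80557250976562)
[[0.6, 0.014], [0.61, -0.067], [0.527, -0.076], [0.518, 0.004]] [ 0.5637 -0.0311] [np.float64(0.081), np.float64(0.083), np.float64(0.081), np.float64(0.083)] -83.3
```

View pics/c1.png

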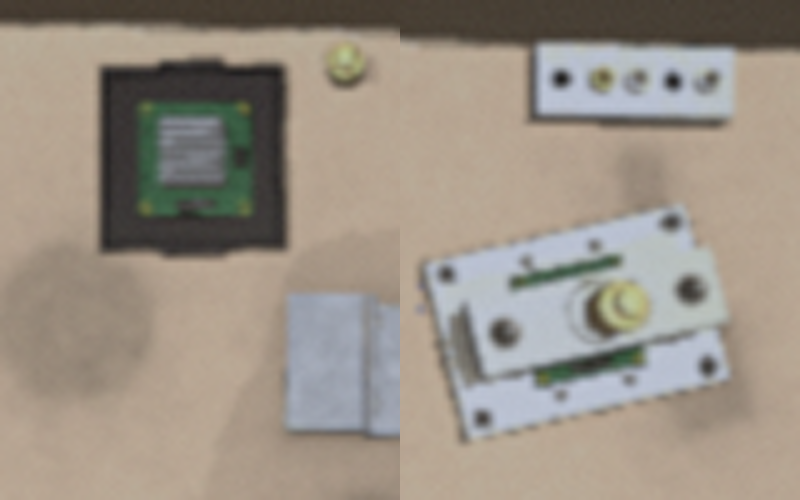

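The crop shows the waiting board square to its tray, with jig and bar turned about +12°. The pins sit in pairs, 30 mm apart on each side. I move over the jig with the fingers closing across the bar.

Call:
move_arm(
  plan=[0.68,0.64,0.2,0,0,0.153,1.35,1.29,0.4,0,0,0.306,2.03,1.93,0.6,0,0,0.459,2.7,2.58,0.8,0,0,0.612,3.38,3.22,0.8,0,0,0.765,4.06,3.86,0.8,0,0,0.918,4.73,4.51,0.8,0,0,1.07,5.41,5.15,0.8,0,0,1.22,6.08,5.8,0.8,0,0,1.38,6.76,6.44,0.8,0,0,1.53],
  grip=60,
)

```text
time_s: 1.45
eef_pos: [0.4783, -0.2346, 0.2414]
eef_rot: [0.0, 0.629, 0.777, -0.0]
wrist_force: [0.5, -0.5, 0.6]
opening: 0.699
grasp_force: 0.0
```

Call:
move_arm(
  plan=[0,0,0,0,0,0,0,0,0,0,0,0],
)

```text
time_s: 1.7
eef_pos: [0.477, -0.2359, 0.2412]
eef_rot: [-0.0, 0.632, 0.775, -0.0]
wrist_force: [-0.6, -0.1, 0.5]
opening: 0.704
grasp_force: 0.0
```

```bash
python3 - <<'E'
from h import *
c=snap('wrist','w1.png');o=ctrl.get_obs()
print(o['eef_pos'],o['eef_rot'],o['q'],o['wrist_force'],np.round(c['origin'],4),np.round(c['attitude'],4))
E
```

```text
[ 0.47677479 -0.23637892  0.24129845] [-2.22939108e-04  6.32046222e-01  7.74930628e-01 -2.10004075e-04] [-6.83202849e-01  5.26396523e-02  1.66728735e+00 -4.24248174e-04
  1.42211196e+00 -8.85554358e-01] [ 0.23086205 -0.38149157 -0.66094732] [ 0.4621 -0.1636  0.4131] [0.1458 0.9841 0.1008 0.0145]
```

View pics/w1.png

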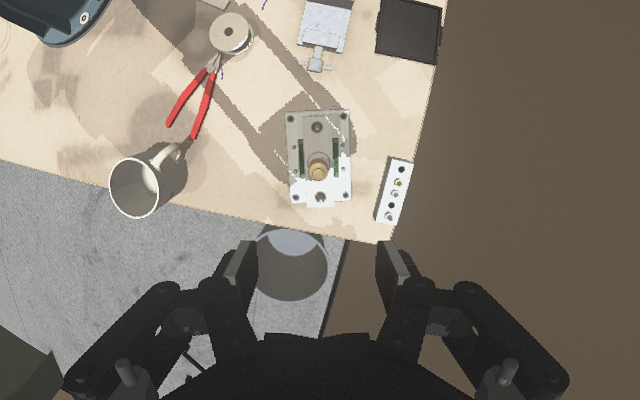

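The jig is aligned in the wrist view, with its centre near (319,157), the weight at (317,168), and post tops near (317,127) and (321,197). I enlarge it for features.

```bash
python3 - <<'E'
from h import *
im=cv2.imread('pics/w1.png')
a=cv2.resize(im[100:215,275:365],None,fx=5,fy=5,interpolation=cv2.INTER_CUBIC)
cv2.imwrite('pics/c2.png',a)
E
```

```text
(no output)
```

View pics/c2.png

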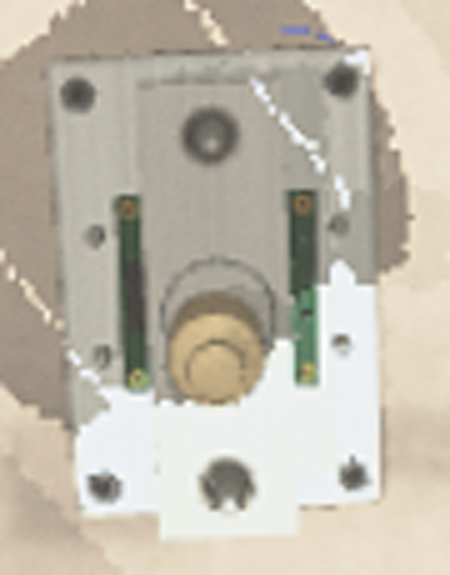

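The crop shows screws, board corner pads, post tips, the mark circle (218,312) and the knob (214,368). I turn these into positions.

```bash
python3 - <<'E'
from h import *
c=snap('wrist')
def P(u,v,z): return onz(c,(u+.5)/5-.5+275,(v+.5)/5-.5+100,z,'wrist')[:2]
def rep(n,p):
    p=np.array(p);d=p[0]+p[1]-p[2]-p[3]; print(n,p.mean(0).round(4),'yaw',np.degrees(np.arctan2(-d[0],d[1])).round(2),'size',np.round([np.linalg.norm(p[0]-p[1]),np.linalg.norm(p[0]-p[2])],4))
rep('screws',[P(78,95,.012),P(343,81,.012),P(104,487,.012),P(353,475,.012)])
rep('boardpads',[P(127,207,.0144),P(302,204,.0144),P(137,379,.0144),P(306,373,.0144)])
a,b=P(209,133,.0675),P(227,483,.0675);d=a-b
print('posts',(a+b)/2,np.linalg.norm(d),np.degrees(np.arctan2(-d[0],d[1])))
print('knob',P(214,368,.0924),'circle',P(218,312,.0544))
rep('barpins',[P(95,236,.0195),P(339,224,.0195),P(101,355,.0195),P(343,342,.0195)])
# rough trays from wrist
t=ctrl.camera('top');im=cv2.cvtColor(t['pixels'],cv2.COLOR_RGB2BGR)
E
```

```text
screws [ 0.4784 -0.2312] yaw 14.3 size [0.0682 0.1056]
boardpads [ 0.478  -0.2317] yaw 14.01 size [0.0452 0.0458]
posts [ 0.47687876 -0.22727584] 0.08129482259045383 14.597808923993911
knob [ 0.47738021 -0.23481291] circle [ 0.47740001 -0.22975489]
barpins [ 0.4781 -0.2302] yaw 14.08 size [0.0625 0.0313]
```

Call:
move_arm(
  plan=[0.02,0.06,-0.8,0,0,0.045,0.02,0.06,-1.6,0,0,0.045,0.02,0.06,-2.4,0,0,0.045,0.02,0.06,-3.0,0,0,0.045,0.02,0.06,-3.4,0,0,0.045,0.02,0.06,-3.6,0,0,0.045,0.02,0.06,-3.64,0,0,0.045,0.02,0.06,-3.64,0,0,0.045],
  grip=50,
)

```text
time_s: 2.85
eef_pos: [0.4788, -0.2335, 0.0603]
eef_rot: [0.001, 0.614, 0.789, -0.0]
wrist_force: [-0.0, 1.0, -0.5]
opening: 0.584
grasp_force: 0.0
```

```bash
python3 - <<'E'
from h import *
c=snap('wrist','w2.png');o=ctrl.get_obs()
print(o['eef_pos'],o['wrist_force'])
im=cv2.imread('pics/w2.png')[130:330,200:440]
cv2.imwrite('pics/c3.png',cv2.resize(im,None,fx=3,fy=3,interpolation=cv2.INTER_CUBIC))
E
```

```text
[ 0.47892681 -0.23350105  0.06046129] [0.18031969 0.08712132 0.62638124]
```

View pics/c3.png

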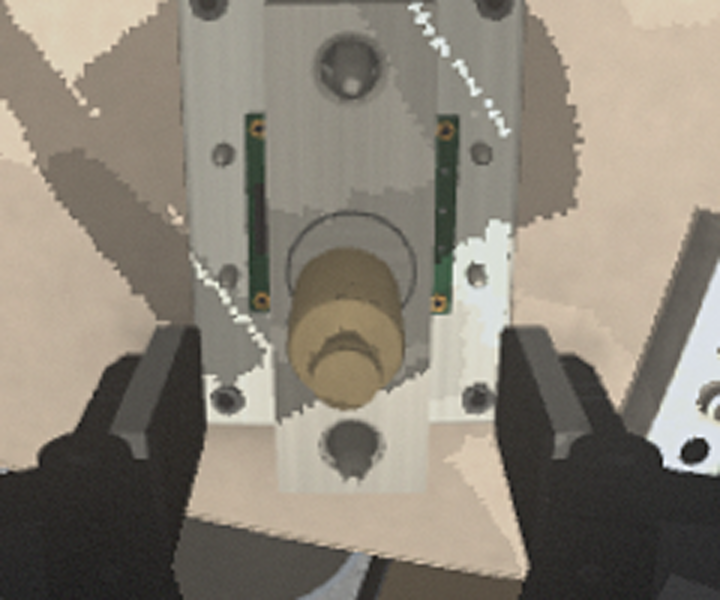

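The fingers straddle the weight, well clear of the bar. The weight looks centred between them, with its body-top centre at crop (346,340). I check its y against the TCP.

```bash
python3 - <<'E'
from h import *
c=ctrl.camera('wrist')
for u,v,z in [(346,338,.0834),(348,376,.0924),(351,268,.0544)]: print(onz(c,u/3+200,v/3+130,z,'wrist').round(4))
print(ctrl.get_obs()['eef_pos'])
E
```

```text
[ 0.4776 -0.2311  0.0834]
[ 0.4787 -0.2338  0.0924]
[ 0.4781 -0.2289  0.0544]
[ 0.47895939 -0.23343285  0.06047816]
```

Call:
move_arm(
  plan=[0,0.02,0,0,0,0,0,0.02,0,0,0,0,0,0.02,0,0,0,0,0,0.02,0,0,0,0,0,0.02,0,0,0,0,0,0.02,0,0,0,0],
  grip=0,
)

```text
time_s: 3.7
eef_pos: [0.4786, -0.2321, 0.0598]
eef_rot: [0.0, 0.614, 0.789, -0.0]
wrist_force: [-1.4, 0.0, 5.3]
opening: 0.059
grasp_force: 59.3
```

```bash
python3 - <<'E'
from h import *
o=ctrl.get_obs();print(o['eef_pos'],o['eef_rot'],o['opening']*85.4,o['grasp_force'])
c=cv2.imread('pics/top0.png');t=ctrl.camera('top')
hsv=cv2.cvtColor(c,cv2.COLOR_BGR2HSV);print(hsv[185,200],hsv[220,180],hsv[150,340])
g=((hsv[...,0]>85)&(hsv[...,0]<135)&(hsv[...,1]>25)&(hsv[...,2]<130)).astype(np.uint8)
m=np.zeros_like(g);m[145:225,160:240]=g[145:225,160:240]
k=max(cv2.findContours(m,cv2.RETR_EXTERNAL,cv2.CHAIN_APPROX_NONE)[0],key=cv2.contourArea)
r=cv2.minAreaRect(k);P=np.array([onz(t,*p,.003,'top')[:2] for p in cv2.boxPoints(r)])
print(r,P.round(3).tolist(),P.mean(0).round(4),[np.linalg.norm(P[i]-P[(i+1)%4]).round(3) for i in range(4)])
E
```

```text
[ 0.47863146 -0.23208266  0.0598405 ] [ 3.35794695e-04  6.13825998e-01  7.89441278e-01 -8.72862405e-06] 5.073681286023561 59.252740705924225
[107  50 103] [ 16  50 184] [ 0 22 59]
((200.32730102539062, 184.64523315429688), (50.71063232421875, 55.06550216674805), 85.48600769042969) [[0.528, 0.354], [0.541, 0.228], [0.424, 0.213], [0.411, 0.338]] [0.4761 0.2833] [np.float64(0.127), np.float64(0.118), np.float64(0.126), np.float64(0.118)]
```

The opening is only 5 mm, which is not a grip on a 22 mm body, so I look.

```bash
python3 - <<'E'
from h import *
c=snap('wrist','w3.png');s=snap('scene','s3.png')
im=cv2.imread('pics/w3.png')[130:330,200:440]
im2=cv2.imread('pics/s3.png')[225:350,250:400]
cv2.imwrite('pics/c4.png',np.hstack([cv2.resize(im,(480,400),interpolation=cv2.INTER_CUBIC),cv2.resize(im2,(320,267))[:, :] if 0 else cv2.copyMakeBorder(cv2.resize(im2,(320,267)),0,133,0,0,cv2.BORDER_CONSTANT)]))
E
```

```text
(no output)
```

View pics/c4.png

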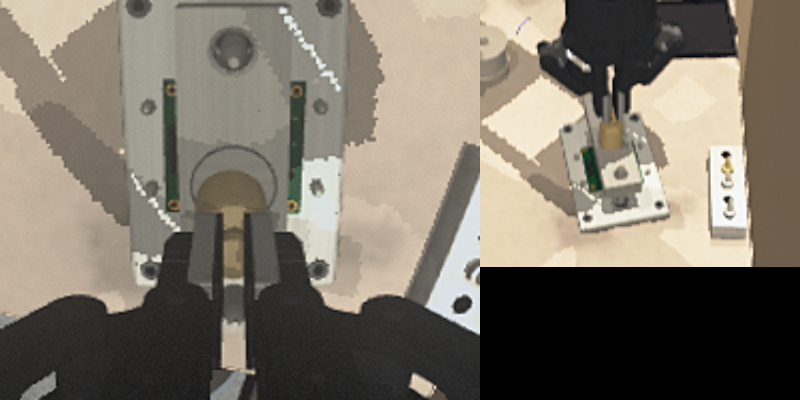

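The pads have closed on the neck just above the body, so the tips sit higher than reckoned. I'll open and measure the height error from known sizes.

Call:
move_arm(
  plan=[0,0,0,0,0,0,0,0,0,0,0,0,0,0,0,0,0,0,0,0,0,0,0,0],
  grip=40,
)

```text
time_s: 4.35
eef_pos: [0.4783, -0.2318, 0.0593]
eef_rot: [-0.0, 0.614, 0.789, 0.0]
wrist_force: [0.0, 0.1, -1.2]
opening: 0.47
grasp_force: 0.0
```

```bash
python3 - <<'E'
from h import *
c=snap('wrist','w4.png');o=ctrl.get_obs();print(o['eef_pos'],o['opening']*85.4,o['wrist_force'],c['origin'])
W=lambda u,v,z:onz(c,u/3+200,v/3+130,z,'wrist')
for z in (.0544,.045,.04): print(z,'bar width',np.linalg.norm(W(268,100,z)-W(437,100,z)),'holes',np.linalg.norm(W(349,66,z)-W(353,447,z)))
t=cv2.imread('pics/w4.png')[150:310,230:400]
cv2.imwrite('pics/c5.png',cv2.resize(t,None,fx=3,fy=3,interpolation=cv2.INTER_CUBIC))
E
```

```text
[ 0.47832697 -0.2318128   0.05936755] 40.21123815820992 [ 0.41512376 -0.10914073 -0.18081014] [ 0.4599694  -0.16027281  0.2311676 ]
0.0544 bar width 0.0327714375554904 holes 0.08435408609635311
0.045 bar width 0.034514129705558526 holes 0.08883979727143876
0.04 bar width 0.035441093615169235 holes 0.09122581385393107
```

View pics/c5.png

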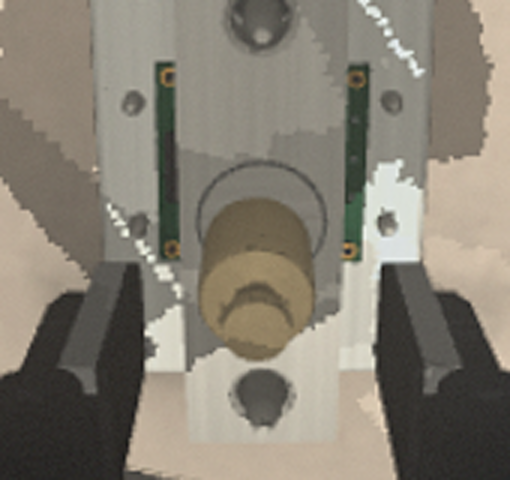

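```bash
python3 - <<'E'
from h import *
c=ctrl.camera('wrist')
W=lambda u,v,z:onz(c,u/3+230,v/3+150,z,'wrist')
for z in (.06,.07,.08,.09): 
  a,b=W(142,265,z),W(378,265,z);print(z,np.linalg.norm(a-b),((a+b)/2).round(4), W(257,300,z).round(4))
  a,b=W(125,390,z),W(398,390,z);print('  back',np.linalg.norm(a-b),((a+b)/2).round(4))
E
```

```text
0.06 0.04801475339914433 [ 0.4797 -0.2369  0.06  ] [ 0.481  -0.2447  0.06  ]
  back 0.05938075583911152 [ 0.4875 -0.2662  0.06  ]
0.07 0.045210430838009616 [ 0.4786 -0.2325  0.07  ] [ 0.4798 -0.2397  0.07  ]
  back 0.05591259696068183 [ 0.4859 -0.26    0.07  ]
0.08 0.04240610827687484 [ 0.4774 -0.228   0.08  ] [ 0.4786 -0.2348  0.08  ]
  back 0.05244443808225207 [ 0.4843 -0.2538  0.08  ]
0.09 0.03960178571574012 [ 0.4763 -0.2235  0.09  ] [ 0.4774 -0.2299  0.09  ]
  back 0.048976279203822484 [ 0.4827 -0.2477  0.09  ]
```

The heights agree with known sizes, but the tips end about 24 to 29 mm above the reported TCP. I'll lower 25 mm and grip again.

Call:
move_arm(
  plan=[0,0,-0.2,0,0,0,0,0,-0.4,0,0,0,0,0,-0.5,0,0,0,0,0,-0.5,0,0,0,0,0,-0.5,0,0,0],
)

```text
time_s: 5.08
eef_pos: [0.4785, -0.2319, 0.0346]
eef_rot: [0.0, 0.614, 0.789, 0.0]
wrist_force: [0.0, -0.1, 1.1]
opening: 0.47
grasp_force: 0.0
```

Call:
move_arm(
  plan=[0,0,0,0,0,0,0,0,0,0,0,0,0,0,0,0,0,0,0,0,0,0,0,0,0,0,0,0,0,0],
  grip=0,
)

```text
time_s: 5.7
eef_pos: [0.4789, -0.2322, 0.0351]
eef_rot: [0.001, 0.614, 0.789, 0.0]
wrist_force: [-0.0, 0.6, 5.9]
opening: 0.218
grasp_force: 59.0
```

```bash
python3 - <<'E'
from h import *
c=snap('wrist','w5.png');s=snap('scene','s5.png');o=ctrl.get_obs();print(o['eef_pos'],o['opening']*85.4,o['wrist_force'],o['grasp_force'])
im=cv2.imread('pics/w5.png')[130:330,200:440]
im2=cv2.imread('pics/s5.png')[225:350,250:400]
cv2.imwrite('pics/c6.png',np.hstack([cv2.resize(im,(480,400),interpolation=cv2.INTER_CUBIC),cv2.copyMakeBorder(cv2.resize(im2,(320,267)),0,133,0,0,cv2.BORDER_CONSTANT)]))
E
```

```text
[ 0.4789003  -0.23220825  0.03505265] 18.854571163461117 [ 0.91827409 -0.09278915  5.72552558] 58.99949918501079
```

View pics/c6.png

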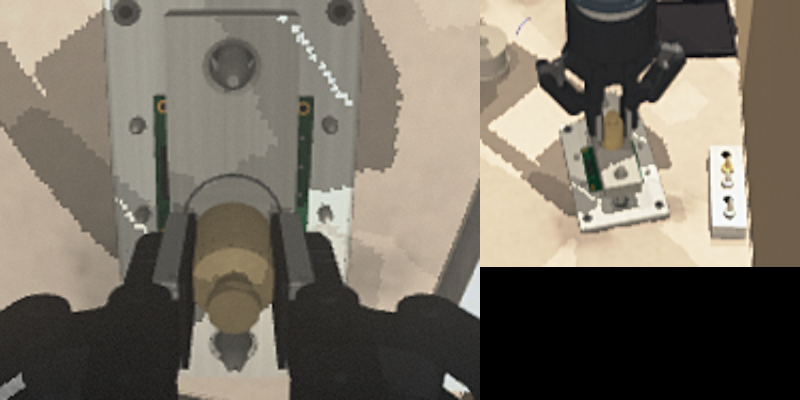

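A firm grip on the body this time (18.9 mm reading, square in the picture). I lift and carry it to the mat.

Call:
move_arm(
  plan=[0,0,0.3,0,0,0,0,0,0.9,0,0,0,0,0,1.7,0,0,0,0.05,0.2,2.5,0,0,0,0.1,0.8,3.0,0,0,-0.02,0.2,1.6,3.2,0,0,-0.04,0.3,2.6,3.2,0,0,-0.06,0.4,3.6,3.2,0,0,-0.08,0.45,4.6,3.2,0,0,-0.1,0.5,5.6,3.2,0,0,-0.12],
)

```text
time_s: 7.05
eef_pos: [0.5028, 0.0497, 0.1949]
eef_rot: [-0.0, 0.66, 0.751, -0.0]
wrist_force: [0.9, -0.2, -0.4]
opening: 0.222
grasp_force: 58.8
```

Call:
move_arm(
  plan=[0.05,1.0,0,0,0,-0.02,0.1,2.0,0,0,0,-0.025,0.15,2.9,0,0,0,-0.025,0.2,3.7,0,0,0,-0.025,0.25,4.2,-0.3,0,0,-0.025,0.25,4.38,-0.9,0,0,-0.025,0.25,4.38,-1.7,0,0,-0.025,0.25,4.38,-2.4,0,0,-0.025,0.25,4.38,-2.6,0,0,-0.025,0.25,4.38,-2.6,0,0,-0.025],
)

```text
time_s: 8.3
eef_pos: [0.5157, 0.267, 0.0647]
eef_rot: [-0.0, 0.669, 0.743, -0.0]
wrist_force: [0.1, -0.3, -0.8]
opening: 0.223
grasp_force: 58.8
```

```bash
python3 - <<'E'
from h import *
c=snap('wrist','w6.png');o=ctrl.get_obs();print(o['eef_pos'],o['eef_rot'],o['opening']*85.4,o['wrist_force'],o['grasp_force'])
E
```

```text
[0.5166663  0.26726597 0.06574397] [3.78740716e-04 6.69428571e-01 7.42876114e-01 5.70336332e-04] 18.694799490869123 [ 0.26566593 -0.49868685 -0.73124578] 58.79819630936254
```

View pics/w6.png

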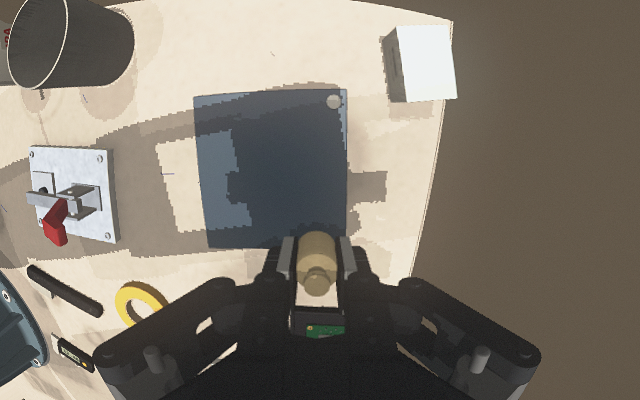

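The mat has corners at (194,97), (346,89) and (208,248), with the stud at (333,101). The weight hangs upright near the mat's near edge. I check the mat coordinates.

```bash
python3 - <<'E'
from h import *
c=ctrl.camera('wrist');W=lambda u,v:onz(c,u,v,.003,'wrist')[:2]
a,b,d,s=W(194,97),W(346,89),W(208,248),W(333,101)
y=a-d;print('corners',a,b,d,'stud',s,'sizes',np.linalg.norm(a-b),np.linalg.norm(y))
yaw=np.arctan2(-y[0],y[1]);print('centre',(b+d)/2,np.degrees(yaw))
Rz=np.array([[np.cos(yaw),-np.sin(yaw)],[np.sin(yaw),np.cos(yaw)]]);print('from stud',s-Rz@[.05,.055])
E
```

```text
corners [0.41252199 0.34031145] [0.52965169 0.35488099] [0.42643101 0.21207166] stud [0.52098948 0.3446469 ] sizes 0.11803236472803982 0.12899187081779617
centre [0.47804135 0.28347633] 6.190163378885124
from stud [0.47721158 0.28457614]
```

Call:
move_arm(
  plan=[0,0,-0.5,0,0,0,0,0,-1.0,0,0,0,0,0,-1.4,0,0,0,0,0,-1.56,0,0,0,0,0,-1.6,0,0,0,0,0,-1.62,0,0,0,0,0,-1.62,0,0,0],
)

```text
time_s: 9.28
eef_pos: [0.5165, 0.2673, -0.0158]
eef_rot: [0.0, 0.669, 0.743, 0.001]
wrist_force: [0.0, 0.0, -1.1]
opening: 0.225
grasp_force: 58.8
```

Call:
move_arm(
  plan=[0,0,0,0,0,0,0,0,0,0,0,0,0,0,0,0,0,0,0,0,0,0,0,0,0,0,0.5,0,0,0,0,0,1.3,0,0,0,0,0,2.2,0,0,0,0,0,3.2,0,0,0],
  grip=36,
)

```text
time_s: 10.28
eef_pos: [0.5153, 0.2669, 0.1444]
eef_rot: [-0.0, 0.669, 0.743, -0.001]
wrist_force: [0.5, 0.2, 0.1]
opening: 0.422
grasp_force: 0.0
```

Call:
move_arm(
  plan=[-0.05,-0.5,0.6,0,0,0.02,-0.1,-1.5,0.9,0,0,0.04,-0.15,-2.5,0.9,0,0,0.06,-0.2,-3.5,0.9,0,0,0.08,-0.3,-4.5,0.9,0,0,0.1,-0.4,-5.5,0.9,0,0,0.12,-0.5,-6.5,0.9,0,0,0.145,-0.6,-7.5,0.9,0,0,0.145,-0.7,-8.5,0.9,0,0,0.145,-0.76,-9.3,0.6,0,0,0.145],
  grip=56,
)

```text
time_s: 11.52
eef_pos: [0.4783, -0.2005, 0.1747]
eef_rot: [0.002, 0.614, 0.789, 0.0]
wrist_force: [1.3, 0.7, 0.1]
opening: 0.658
grasp_force: 0.0
```

Call:
move_arm(
  plan=[0,-0.5,-0.3,0,0,0,0,-0.67,-0.8,0,0,0,0,-0.67,-1.6,0,0,0,0,-0.67,-2.4,0,0,0,0,-0.67,-2.9,0,0,0,0,-0.67,-3.1,0,0,0,0,-0.67,-3.2,0,0,0,0,-0.67,-3.2,0,0,0,0,-0.67,-3.2,0,0,0],
)

```text
time_s: 12.65
eef_pos: [0.4786, -0.2319, 0.0146]
eef_rot: [0.001, 0.614, 0.789, -0.0]
wrist_force: [-1.0, 0.4, 0.4]
opening: 0.659
grasp_force: 0.0
```

```bash
python3 - <<'E'
from h import *
c=snap('wrist','w7.png');o=ctrl.get_obs();print(o['eef_pos'],o['eef_rot'],o['opening']*85.4,o['wrist_force'],o['grasp_force'])
im=cv2.imread('pics/w7.png')[100:340,180:460]
cv2.imwrite('pics/c7.png',cv2.resize(im,None,fx=2.5,fy=2.5,interpolation=cv2.INTER_CUBIC))
E
```

```text
[ 0.47855263 -0.23186168  0.01446976] [ 9.13695031e-04  6.13800532e-01  7.89460621e-01 -1.59004199e-05] 55.89947401816558 [ 0.05148553 -0.00584457  0.32053168] 0.0
```

View pics/c7.png

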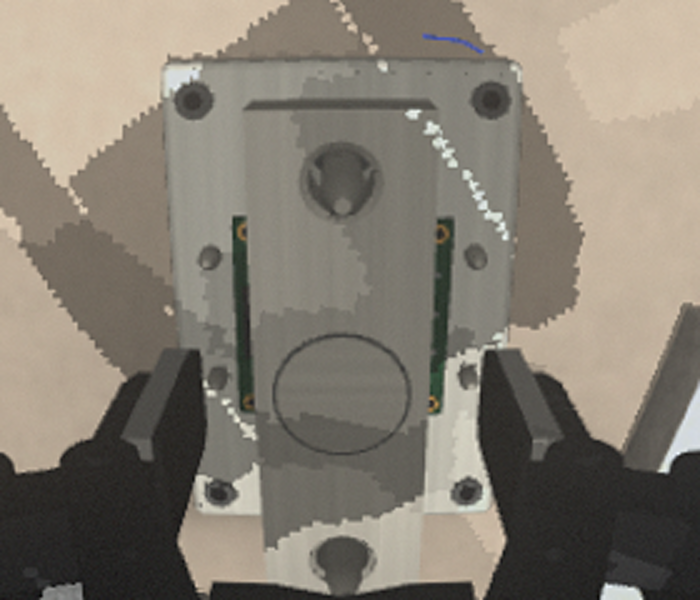

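The bar is centred between the open fingers and the mark circle lies on the gripper's midline. I close, then lift straight up.

Call:
move_arm(
  plan=[0,0,0,0,0,0,0,0,0,0,0,0,0,0,0,0,0,0,0,0,0,0,0,0,0,0,0,0,0,0],
  grip=0,
)

```text
time_s: 13.32
eef_pos: [0.4785, -0.2318, 0.0144]
eef_rot: [0.001, 0.614, 0.789, -0.0]
wrist_force: [-0.7, 0.3, 6.0]
opening: 0.38
grasp_force: 60.3
```

Call:
move_arm(
  plan=[0,0,0.1,0,0,0,0,0,0.3,0,0,0,0,0,0.6,0,0,0,0,0,1.0,0,0,0,0,0,1.5,0,0,0,0,0,2.2,0,0,0,0,0,2.8,0,0,0,0,0,3.0,0,0,0,0,0,3.0,0,0,0],
)

```text
time_s: 14.45
eef_pos: [0.478, -0.2314, 0.164]
eef_rot: [0.001, 0.614, 0.789, 0.0]
wrist_force: [-0.6, 0.2, -0.8]
opening: 0.378
grasp_force: 60.1
```

```bash
python3 - <<'E'
from h import *
c=snap('wrist','w8.png');o=ctrl.get_obs();print(o['eef_pos'],o['opening']*85.4,o['wrist_force'],o['grasp_force'])
w=ctrl.camera('wrist');print(onz(w,316.8,258,.0544+.15,'wrist'))  # circle if unchanged in the hand
hsv=cv2.cvtColor(cv2.imread('pics/w8.png'),cv2.COLOR_BGR2HSV)
m=((hsv[...,0]>40)&(hsv[...,0]<90)&(hsv[...,1]>70)).astype(np.uint8)
for k in cv2.findContours(m,cv2.RETR_EXTERNAL,cv2.CHAIN_APPROX_SIMPLE)[0]:
    if cv2.contourArea(k)>30: print(cv2.boundingRect(k),cv2.contourArea(k))
E
```

```text
[ 0.47745586 -0.23102604  0.16290799] 32.13583804277806 [-0.01977102 -0.5324958  -1.1528867 ] 60.11319279670715
[ 0.47676554 -0.22778975  0.2044    ]
```

Call:
move_arm(
  plan=[0,0.3,0.3,0,0,-0.02,-0.05,0.9,0.6,0,0,-0.04,-0.1,1.7,0.7,0,0,-0.06,-0.15,2.6,0.7,0,0,-0.08,-0.2,3.6,0.7,0,0,-0.1,-0.25,4.6,0.7,0,0,-0.12,-0.3,5.6,0.7,0,0,-0.14,-0.35,6.6,0.7,0,0,-0.14,-0.4,7.6,0.7,0,0,-0.14,-0.45,8.6,0.6,0,0,-0.14],
)

```text
time_s: 15.8
eef_pos: [0.4545, 0.2001, 0.1923]
eef_rot: [-0.0, 0.668, 0.745, -0.001]
wrist_force: [0.2, -0.4, -1.2]
opening: 0.376
grasp_force: 60.1
```

Call:
move_arm(
  plan=[-0.05,0.8,-0.3,0,0,0,-0.1,1.35,-0.8,0,0,0,-0.12,1.6,-1.5,0,0,0,-0.12,1.65,-2.3,0,0,0,-0.12,1.65,-2.9,0,0,0,-0.12,1.65,-3.3,0,0,0,-0.12,1.65,-3.3,0,0,0],
)

```text
time_s: 16.68
eef_pos: [0.4465, 0.2801, 0.0254]
eef_rot: [-0.002, 0.668, 0.745, -0.003]
wrist_force: [-0.3, -0.9, -2.2]
opening: 0.375
grasp_force: 60.0
```

```bash
python3 - <<'E'
from h import *
c=snap('wrist','w9.png');o=ctrl.get_obs();print(o['eef_pos'],o['eef_rot'],o['opening']*85.4,o['wrist_force'],o['grasp_force'])
E
```

```text
[0.44791782 0.28058587 0.0269998 ] [-0.00090698  0.66756018  0.74455346 -0.00165084] 32.29670332690701 [ 0.60177961 -0.01510044 -1.21404161] 60.035330057144165
```

View pics/w9.png

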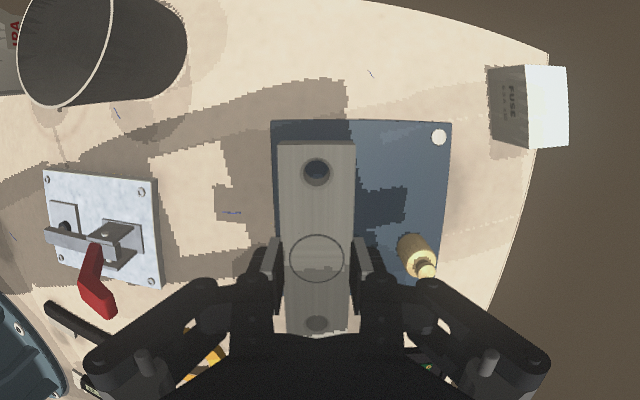

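The weight stands upright on the mat at (420,258), and the bar hangs level over the mat's left half, clear of the weight. I lower and release.

Call:
move_arm(
  plan=[0,0,-0.3,0,0,0,0,0,-0.6,0,0,0,0,0,-0.85,0,0,0,0,0,-0.95,0,0,0,0,0,-0.98,0,0,0,0,0,-1.0,0,0,0,0,0,-1.0,0,0,0,0,0,-1.0,0,0,0],
)

```text
time_s: 17.73
eef_pos: [0.4498, 0.2813, -0.021]
eef_rot: [0.0, 0.668, 0.745, 0.0]
wrist_force: [-0.9, -0.6, 1.5]
opening: 0.373
grasp_force: 60.5
```

Call:
move_arm(
  plan=[0,0,0,0,0,0,0,0,0,0,0,0,0,0,0,0,0,0,0,0,0,0,0,0,0,0,0.5,0,0,0,0,0,1.3,0,0,0,0,0,2.3,0,0,0,0,-0.5,3.3,0,0,0.02,0.05,-1.3,4.0,0,0,0.04,0.1,-2.25,4.3,0,0,0.06],
  grip=50,
)

```text
time_s: 18.98
eef_pos: [0.4556, 0.1681, 0.1963]
eef_rot: [0.002, 0.644, 0.765, 0.002]
wrist_force: [0.8, 0.2, -0.4]
opening: 0.588
grasp_force: 0.0
```

Call:
move_arm(
  plan=[0.05,-1.0,0.2,0,0,0.01,0.1,-2.0,0.2,0,0,0.02,0.15,-3.0,0.2,0,0,0.03,0.2,-4.0,0.2,0,0,0.04,0.25,-5.0,0.2,0,0,0.05,0.3,-6.0,0,0,0,0.06,0.4,-7.0,-0.4,0,0,0.08,0.47,-7.7,-0.9,0,0,0.08,0.47,-8.0,-1.4,0,0,0.08,0.47,-8.0,-1.5,0,0,0.08],
)

```text
time_s: 20.23
eef_pos: [0.4765, -0.2314, 0.1166]
eef_rot: [-0.002, 0.615, 0.789, 0.0]
wrist_force: [-0.5, -0.5, -0.1]
opening: 0.586
grasp_force: 0.0
```

Call:
move_arm(
  plan=[0,0,0,0,0,0,0,0,0,0,0,0],
)

```text
time_s: 20.48
eef_pos: [0.4786, -0.2309, 0.1197]
eef_rot: [0.001, 0.613, 0.79, 0.0]
wrist_force: [0.3, -0.1, -0.6]
opening: 0.583
grasp_force: 0.0
```

```bash
cat >> h.py <<'E'
def board(c,z,roi=None):
    hsv=cv2.cvtColor(c['pixels'],cv2.COLOR_RGB2HSV)
    m=((hsv[...,0]>40)&(hsv[...,0]<90)&(hsv[...,1]>70)&(hsv[...,2]>25)).astype(np.uint8)
    if roi: k=np.zeros_like(m);x0,y0,x1,y1=roi;k[y0:y1,x0:x1]=1;m*=k
    m=cv2.morphologyEx(m,cv2.MORPH_OPEN,np.ones((3,3)))
    px=cv2.convexHull(cv2.findNonZero(m))[:,0]
    P=np.array([onz(c,*p,z,'wrist')[:2] for p in px]).astype(np.float32)
    r=cv2.minAreaRect(P);b=cv2.boundingRect(px);return np.round(r[0],4),np.round(r[1],4),round(r[2],1),b
E
python3 - <<'E'
from h import *
c=snap('wrist','w10.png');o=ctrl.get_obs();print(o['eef_pos'],o['eef_rot'],o['wrist_force'])
print(board(c,.0144,(200,60,440,300)))
im=cv2.imread('pics/w10.png')[110:310,200:440]
cv2.imwrite('pics/c10.png',cv2.resize(im,None,fx=3,fy=3,interpolation=cv2.INTER_CUBIC))
E
```

```text
[ 0.47870086 -0.23103238  0.11981384] [1.07155825e-03 6.13343464e-01 7.89815578e-01 2.96489294e-05] [ 0.26849636  0.18018319 -0.13827063]
(array([ 0.5021, -0.2422]), array([0.0085, 0.0138]), 15.3, (333, 195, 10, 15))
```

```bash
python3 - <<'E'
from h import *
c=ctrl.camera('wrist');hsv=cv2.cvtColor(c['pixels'],cv2.COLOR_RGB2HSV)
for s,v in [(70,25),(50,15),(35,15),(90,10)]:
    m=((hsv[...,0]>35)&(hsv[...,0]<95)&(hsv[...,1]>s)&(hsv[...,2]>v)).astype(np.uint8)
    m[:,:240]=0;m[:,400:]=0;m[:60]=0;m[280:]=0
    n,_,st,_=cv2.connectedComponentsWithStats(m)
    print(s,v,[x.tolist() for x in st[1:] if x[4]>25])
E
```

```text
70 25 [[322, 189, 21, 22, 173]]
50 15 [[289, 158, 30, 51, 328], [298, 187, 45, 24, 289]]
35 15 [[289, 157, 55, 55, 1371]]
90 10 []
```

View pics/c10.png

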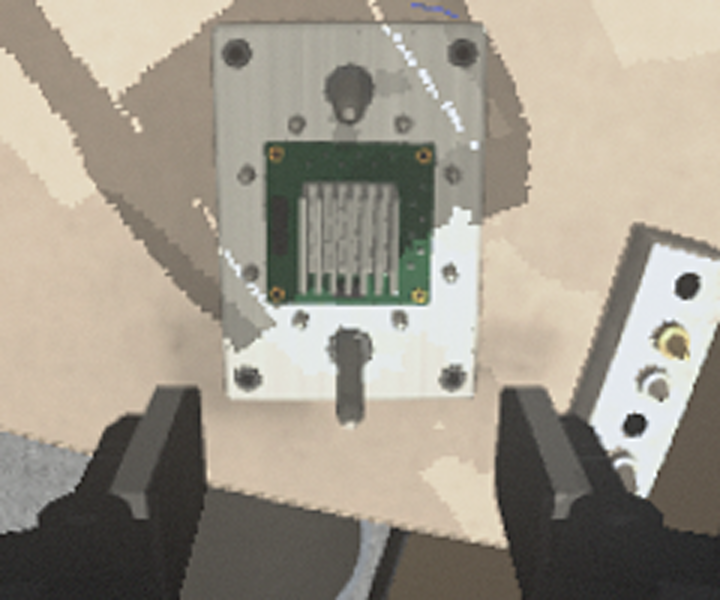

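The cured board sits square in the nest, its corners at crop (265,142) to (437,305), with fins along y and clear finger gaps between the pins. I measure board and jig centres from this picture.

```bash
sed -i 's/>70)&(hsv\[...,2\]>25/>35)\&(hsv[...,2]>15/; s/>40)&(hsv\[...,0\]<90/>35)\&(hsv[...,0]<95/' h.py; python3 - <<'E'
from h import *
c=ctrl.camera('wrist');print(board(c,.0144,(240,60,400,270)))
W=lambda u,v,z:onz(c,u/3+200-.3,v/3+110-.3,z,'wrist')[:2]
p=[W(236,53,.012),W(463,53,.012),W(248,378,.012),W(453,378,.012)];print('jig',np.mean(p,0))
p=[W(277,154,.0144),W(424,155,.0144),W(277,294,.0144),W(419,296,.0144)];print('boardpads',np.mean(p,0))
p=[W(297,124,.0195),W(403,124,.0195),W(246,175,.0195),W(453,175,.0195),W(251,271,.0195),W(450,271,.0195),W(302,319,.0195),W(400,319,.0195)];print('pins',np.mean(p,0))
print(ctrl.get_obs()['eef_pos'])
E
```

```text
(array([ 0.4784, -0.231 ]), array([0.0503, 0.0512]), 13.0, (289, 158, 55, 54))
jig [ 0.4786201  -0.23080007]
boardpads [ 0.47848794 -0.23129309]
pins [ 0.47827224 -0.22920429]
[ 0.47853795 -0.23112749  0.11955833]
```

Call:
move_arm(
  plan=[0,0,-0.6,0,0,0,0,0,-1.2,0,0,0,0,0,-1.8,0,0,0,0,0,-2.2,0,0,0,0,0,-2.35,0,0,0,0,0,-2.35,0,0,0,0,0,-2.35,0,0,0],
)

```text
time_s: 21.5
eef_pos: [0.4787, -0.2319, 0.0021]
eef_rot: [0.001, 0.614, 0.789, -0.0]
wrist_force: [0.2, 0.3, -0.2]
opening: 0.581
grasp_force: 0.0
```

Call:
move_arm(
  plan=[0,0,0,0,0,0,0,0,0,0,0,0,0,0,0,0,0,0,0,0,0,0,0,0,0,0,0,0,0,0],
  grip=0,
)

```text
time_s: 22.12
eef_pos: [0.4786, -0.2319, 0.0022]
eef_rot: [0.001, 0.614, 0.789, -0.0]
wrist_force: [-1.3, 0.5, 6.1]
opening: 0.301
grasp_force: 59.4
```

Call:
move_arm(
  plan=[0,0,0.1,0,0,0,0,0,0.3,0,0,0,0,0,0.7,0,0,0,0,0,1.2,0,0,0,0,0,1.8,0,0,0,0,0,2.4,0,0,0,0,0,2.6,0,0,0,0,0,2.6,0,0,0,0,0,2.6,0,0,0],
)

```text
time_s: 23.25
eef_pos: [0.4771, -0.2308, 0.1296]
eef_rot: [-0.001, 0.614, 0.789, 0.0]
wrist_force: [-0.1, 0.1, -0.5]
opening: 0.302
grasp_force: 59.2
```

```bash
python3 - <<'E'
from h import *
c=snap('wrist','w11.png');o=ctrl.get_obs();print(o['eef_pos'],o['opening']*85.4,o['wrist_force'],o['grasp_force'])
print(board(c,.0144+.13,(200,60,440,300)))
R0=rot(o['eef_rot']);print('in tool (TCP-relative, tool x,y):')
p=board(c,.0144+.13,(200,60,440,300))[0]; d=np.array([*(p-o['eef_pos'][:2]),0]);print(R0.T@d)
E
```

```text
[ 0.4770121  -0.23073377  0.12951696] 25.528509487177995 [-0.03187575 -0.53069613 -0.75683992] 59.165199995040894
(array([ 0.4764, -0.2284]), array([0.0503, 0.0504]), 14.1, (270, 193, 94, 83))
in tool (TCP-relative, tool x,y):
[ 2.41262989e-03 -1.81522842e-05  5.06376283e-06]
```

```bash
python3 - <<'E'
from h import *
t=snap('top');s=snap('scene')
def plane(c,a,b,n):
    o,d1=ray(c,*a,n);_,d2=ray(c,*b,n);N=np.cross(d1,d2);N/=np.linalg.norm(N);return N,N@o
N1,k1=plane(t,(335,3),(635,9),'top');N2,k2=plane(s,(430,45),(562,398),'scene')
d=np.cross(N1,N2);d/=np.linalg.norm(d)
p=np.linalg.lstsq(np.array([N1,N2,d]),np.array([k1,k2,0]),rcond=None)[0]
print('dir',d,'pt',p)
for n,c,u,v in [('scene',s,376,350),('scene',s,372,250),('scene',s,366,140),('top',t,300,131)]: print(onz(c,u,v,0,n).round(3))
b=cv2.cvtColor(s['pixels'],cv2.COLOR_RGB2HSV)
for v in (160,250,340): print(v,[b[v,u].tolist() for u in range(366,440,8)])
E
```

```text
dir [ 0.43574578 -0.35963538 -0.82509879] pt [ 0.59779613 -0.69578356  0.618975  ]
[ 0.608 -0.328  0.   ]
[ 0.614 -0.067  0.   ]
[0.62  0.406 0.   ]
[0.608 0.058 0.   ]
160 [[17, 88, 157], [17, 86, 160], [17, 86, 160], [16, 81, 110], [17, 82, 109], [17, 83, 110], [17, 81, 110], [17, 84, 109], [17, 83, 110], [17, 85, 108]]
250 [[114, 106, 12], [17, 84, 157], [17, 82, 112], [17, 80, 109], [17, 84, 109], [17, 84, 109], [18, 80, 108], [17, 83, 110], [17, 82, 109], [16, 87, 109]]
340 [[20, 44, 240], [20, 39, 243], [17, 82, 112], [16, 81, 110], [15, 81, 110], [16, 82, 109], [18, 85, 111], [17, 85, 111], [17, 83, 108], [16, 82, 109]]
```

Call:
move_arm(
  plan=[0,0.1,0.2,0,0,0.1,0.05,0.4,0.4,0,0,0.25,0.1,0.8,0.56,0,0,0.4,0.15,1.3,0.56,0,0,0.55,0.2,1.8,0.56,0,0,0.7,0.25,2.3,0.56,0,0,0.85,0.3,2.8,0.56,0,0,1.0,0.35,3.3,0.56,0,0,1.15,0.4,3.7,0.56,0,0,1.3,0.43,4.0,0.56,0,0,1.445],
)

```text
time_s: 24.65
eef_pos: [0.499, -0.0303, 0.1582]
eef_rot: [-0.001, -0.064, 0.998, 0.0]
wrist_force: [0.4, -0.2, -0.9]
opening: 0.3
grasp_force: 59.2
```

Call:
move_arm(
  plan=[0,0,0,0,0,0,0,0,0,0,0,0,0,0,0,0,0,0],
)

```text
time_s: 25.02
eef_pos: [0.4993, -0.032, 0.1589]
eef_rot: [-0.0, -0.06, 0.998, -0.0]
wrist_force: [-0.5, -0.3, -0.4]
opening: 0.301
grasp_force: 59.2
```

```bash
python3 - <<'E'
from h import *
c=snap('wrist','w12.png');o=ctrl.get_obs();print(o['eef_pos'],o['eef_rot'],o['opening']*85.4,o['q'][5],c['origin'])
hsv=cv2.cvtColor(c['pixels'],cv2.COLOR_RGB2HSV)
m=((hsv[...,2]<75)).astype(np.uint8)
m=cv2.morphologyEx(m,cv2.MORPH_OPEN,np.ones((5,5)))
n,l,st,ce=cv2.connectedComponentsWithStats(m)
for i in range(1,n):
    if st[i][4]>400:
        pts=cv2.findNonZero((l==i).astype(np.uint8));k=cv2.convexHull(pts)[:,0]
        try: P=np.array([onz(c,*p,.009,'wrist')[:2] for p in k]).astype(np.float32)
        except Exception: continue
        r=cv2.minAreaRect(P);print(st[i].tolist(),np.round(r[0],4),np.round(r[1],4),round(r[2],1))
E
```

```text
[ 0.49930565 -0.03196058  0.1588815 ] [-1.10096533e-04 -6.05385089e-02  9.98165856e-01 -1.34503045e-05] 26.173242908084877 -1.9934392679249093 [ 0.42601861 -0.04073649  0.33070426]
[604, 72, 36, 50, 1409] [0.3046 0.4211] [0.0818 0.1146] 14.7
[5, 148, 80, 11, 428] [ 0.5071 -0.4358] [0.0082 0.2026] 0.1
[271, 189, 92, 51, 2716] [ 0.5431 -0.0274] [0.0588 0.1031] 9.4
[398, 192, 75, 70, 2726] [0.5452 0.1162] [0.0892 0.0872] 2.7
[87, 243, 459, 157, 43044] [ 7.79e-01 -5.00e-04] [0.4032 0.9253] 7.9
```

Call:
move_arm(
  plan=[0.3,0,0,0,0,0,0.8,0,-0.1,0,0,0,1.15,0,-0.5,0,0,0,1.24,0,-1.2,0,0,0,1.24,0,-2.0,0,0,0,1.24,0,-2.7,0,0,0,1.24,0,-3.1,0,0,0,1.24,0,-3.25,0,0,0,1.24,0,-3.31,0,0,0,1.24,0,-3.31,0,0,0],
)

```text
time_s: 26.32
eef_pos: [0.5627, -0.0317, -0.0055]
eef_rot: [0.001, -0.061, 0.998, -0.0]
wrist_force: [0.9, 0.3, -0.4]
opening: 0.301
grasp_force: 59.2
```

```bash
python3 - <<'E'
from h import *
c=snap('wrist','w13.png');t=snap('top','t13.png');s=snap('scene','s13.png');o=ctrl.get_obs();print(o['eef_pos'],o['wrist_force'],o['grasp_force'])
print(board(c,.0064,(200,60,440,330)))
# tray near-side edges in scene cam: dark mask
hsv=cv2.cvtColor(s['pixels'],cv2.COLOR_RGB2HSV);m=(hsv[...,2]<70).astype(np.uint8)
g=((hsv[...,0]>35)&(hsv[...,0]<95)&(hsv[...,1]>60)).astype(np.uint8)
for n,k in (('dark',m),('green',g)):
    k[:225]=0;k[262:]=0;k[:,:322]=0;k[:,380:]=0;b=cv2.boundingRect(k);print(n,b,[onz(s,u,v,.009 if n=='dark' else .0064,'scene').round(4)[:2] for u,v in ((b[0],b[1]+b[3]),(b[0]+b[2],b[1]+b[3]))])
E
```

```text
[ 0.56232789 -0.03162434 -0.0057442 ] [ 0.63821063  0.71965641 -0.75879203] 59.15439784526825
(array([ 0.5613, -0.0317]), array([0.0513, 0.0516]), 7.1, (270, 193, 94, 83))
dark (331, 225, 40, 28) [array([ 0.518 , -0.0888]), array([ 0.6098, -0.0851])]
green (339, 230, 24, 17) [array([ 0.5364, -0.0666]), array([ 0.5924, -0.0642])]
```

Call:
move_arm(
  plan=[0,0,-0.01,0,0,0,0,0,-0.01,0,0,0,0,0,-0.01,0,0,0,0,0,-0.01,0,0,0,0,0,0.3,0,0,0,0,0,1.0,0,0,0,0,0,1.8,0,0,0,0,0.1,2.4,0,0,0,-0.1,0.6,2.7,0,0,-0.03,-0.2,1.4,2.7,0,0,-0.05],
  grip=46,
)

```text
time_s: 27.72
eef_pos: [0.553, 0.0383, 0.1317]
eef_rot: [0.003, -0.035, 0.999, -0.001]
wrist_force: [-0.2, -0.5, -0.4]
opening: 0.54
grasp_force: 0.0
```

Call:
move_arm(
  plan=[-0.06,0.8,0,0,0,-0.02,-0.12,1.4,0,0,0,-0.035,-0.12,1.57,0,0,0,-0.035,-0.12,1.57,0,0,0,-0.035,-0.12,1.57,0,0,0,-0.035],
)

```text
time_s: 28.35
eef_pos: [0.5457, 0.1162, 0.1287]
eef_rot: [0.0, -0.019, 1.0, -0.0]
wrist_force: [-0.2, -0.4, 1.1]
opening: 0.54
grasp_force: 0.0
```

```bash
python3 - <<'E'
from h import *
c=snap('wrist','w14.png');t=snap('top','t14.png');o=ctrl.get_obs();print(o['eef_pos'],o['eef_rot'],o['opening']*85.4)
print(board(c,.0064,(220,60,420,300)))
hsv=cv2.cvtColor(t['pixels'],cv2.COLOR_RGB2HSV)
m=((hsv[...,0]>35)&(hsv[...,0]<95)&(hsv[...,1]>40)).astype(np.uint8);m[:,:318]=0;m[:,362:]=0;m[:130]=0;m[175:]=0
b=cv2.minAreaRect(cv2.findNonZero(m));print('cured',b,onz(t,*b[0],.0064,'top').round(4))
E
```

```text
[0.54558948 0.11609408 0.12856883] [ 2.69539461e-05 -1.84552880e-02  9.99829681e-01 -1.00931791e-04] 45.88160314344611
(array([0.5453, 0.117 ]), array([0.0506, 0.0517]), 2.2, (291, 155, 54, 51))
cured ((338.0544738769531, 151.0445556640625), (22.587343215942383, 22.985363006591797), 84.2894058227539) [ 0.5611 -0.0317  0.0064]
```

Call:
move_arm(
  plan=[0.01,0.02,-0.7,0,0,0,0.01,0.02,-1.5,0,0,0,0.01,0.02,-2.2,0,0,0,0.01,0.02,-2.6,0,0,0,0.01,0.02,-2.71,0,0,0,0.01,0.02,-2.71,0,0,0,0.01,0.02,-2.71,0,0,0],
)

```text
time_s: 29.32
eef_pos: [0.547, 0.118, -0.0058]
eef_rot: [0.001, -0.019, 1.0, -0.0]
wrist_force: [0.6, 0.3, 0.1]
opening: 0.541
grasp_force: 0.0
```

Call:
move_arm(
  plan=[0,0,0,0,0,0,0,0,0,0,0,0,0,0,0,0,0,0,0,0,0,0,0,0,0,0,0,0,0,0],
  grip=0,
)

```text
time_s: 29.95
eef_pos: [0.5469, 0.1182, -0.0057]
eef_rot: [0.001, -0.019, 1.0, -0.0]
wrist_force: [-0.9, -0.7, 6.7]
opening: 0.305
grasp_force: 59.4
```

Call:
move_arm(
  plan=[0,0,0.1,0,0,0,0,0,0.3,0,0,0,0,0,0.7,0,0,0,0,0,1.2,0,0,0,0,0,1.8,0,0,0,0,0,2.4,0,0,0,0,0,2.8,0,0,0,0,0,3.0,0,0,0,0,0,3.0,0,0,0,0,0,3.0,0,0,0],
)

```text
time_s: 31.2
eef_pos: [0.5451, 0.1181, 0.142]
eef_rot: [-0.001, -0.019, 1.0, 0.0]
wrist_force: [-0.1, 0.6, -1.6]
opening: 0.3
grasp_force: 59.1
```

```bash
python3 - <<'E'
from h import *
c=snap('wrist','w15.png');o=ctrl.get_obs();print(o['eef_pos'],o['eef_rot'],o['opening']*85.4,o['wrist_force'],o['grasp_force'])
b=board(c,o['eef_pos'][2]+.0122,(200,60,440,300));print(b)
print(rot(o['eef_rot']).T@np.array([*(b[0]-o['eef_pos'][:2]),0]))
E
```

```text
[0.54506568 0.118108   0.14181264] [-1.02450402e-03 -1.91082072e-02  9.99816897e-01 -1.55097163e-07] 25.764024081778878 [-0.26210818  0.53776286 -0.6895531 ] 59.12654757499695
(array([0.5335, 0.0972]), array([0.0307, 0.0919]), 1.7, (200, 191, 164, 53))
[ 1.23560951e-02 -2.04508160e-02  2.45188616e-05]
```

```bash
python3 - <<'E'
from h import *
o=ctrl.get_obs()
for z in (0.0122,):
  c=snap('wrist','w16.png')
  b=board(c,o['eef_pos'][2]+z,(255,170,385,300));print(b,rot(o['eef_rot']).T@np.array([*(b[0]-o['eef_pos'][:2]),0]))
  hsv=cv2.cvtColor(c['pixels'],cv2.COLOR_RGB2HSV)
  m=((hsv[...,0]>35)&(hsv[...,0]<95)&(hsv[...,1]>35)&(hsv[...,2]>15)).astype(np.uint8)
  n,l,st,_=cv2.connectedComponentsWithStats(m);print([x.tolist() for x in st[1:] if x[4]>60])
  for r in range(190,290,12): print(r,[hsv[r,u].tolist() for u in (275,285,350,358)])
E
```

```text
(array([0.5325, 0.1176]), array([0.0307, 0.0516]), 3.7, (270, 192, 94, 53)) [ 1.25758907e-02 -2.75035757e-05  2.57624432e-05]
[[157, 163, 49, 49, 883], [270, 192, 94, 55, 2329]]
190 [[16, 44, 156], [17, 37, 62], [13, 34, 53], [14, 33, 84]]
202 [[17, 129, 144], [56, 56, 73], [62, 56, 68], [17, 135, 163]]
214 [[55, 46, 66], [53, 56, 59], [56, 59, 69], [60, 54, 66]]
226 [[56, 56, 64], [48, 45, 57], [60, 41, 62], [53, 37, 62]]
238 [[58, 50, 61], [23, 21, 97], [17, 19, 94], [50, 51, 60]]
250 [[23, 21, 96], [23, 23, 45], [23, 20, 100], [19, 20, 101]]
262 [[25, 17, 92], [8, 24, 43], [11, 44, 46], [18, 13, 97]]
274 [[20, 20, 113], [8, 24, 43], [10, 29, 53], [21, 18, 99]]
286 [[20, 18, 43], [18, 33, 39], [20, 16, 49], [150, 12, 43]]
```

The waiting board is lifted and sits in the hand as the cured one did (same columns 270–364, top edge one pixel off). I carry it back to the jig pose.

Call:
move_arm(
  plan=[-0.05,-0.3,0,0,0,-0.08,-0.15,-0.8,0,0,0,-0.2,-0.3,-1.5,0,0,0,-0.35,-0.5,-2.3,0,0,0,-0.5,-0.7,-3.2,0,0,0,-0.65,-0.9,-4.1,0,0,0,-0.8,-1.1,-5.0,0,0,0,-0.95,-1.25,-5.9,0,0,0,-1.1,-1.32,-6.6,-0.1,0,0,-1.25,-1.36,-7.0,-0.3,0,0,-1.36],
)

```text
time_s: 32.55
eef_pos: [0.4775, -0.2338, 0.1276]
eef_rot: [0.0, 0.616, 0.788, -0.0]
wrist_force: [-0.1, -0.0, -0.5]
opening: 0.3
grasp_force: 59.2
```

Call:
move_arm(
  plan=[0,0,-0.4,0,0,0,0,0,-1.0,0,0,0,0,0,-1.6,0,0,0,0,0,-2.0,0,0,0,0,0,-2.2,0,0,0,0,0,-2.24,0,0,0,0,0,-2.24,0,0,0,0,0,-2.24,0,0,0],
)

```text
time_s: 33.55
eef_pos: [0.4785, -0.2324, 0.0169]
eef_rot: [0.001, 0.614, 0.789, -0.0]
wrist_force: [0.0, 0.3, -0.1]
opening: 0.302
grasp_force: 59.1
```

```bash
python3 - <<'E'
from h import *
c=snap('wrist','w17.png');o=ctrl.get_obs();print(o['eef_pos'],o['eef_rot'],o['wrist_force'],o['grasp_force'])
print(board(c,.0144+o['eef_pos'][2]-.0022,(255,170,385,248)))
im=cv2.imread('pics/w17.png')[100:300,200:440]
cv2.imwrite('pics/c17.png',cv2.resize(im,None,fx=3,fy=3,interpolation=cv2.INTER_CUBIC))
E
```

```text
[ 0.47843093 -0.23229637  0.01682566] [ 7.92745602e-04  6.13801427e-01  7.89460055e-01 -3.31208518e-05] [-0.10798103  0.51003736  0.10241662] 59.14771020412445
(array([ 0.4752, -0.2206]), array([0.0513, 0.0299]), 14.8, (269, 193, 95, 51))
```

The pose matches to under 0.5 mm. I lower gently into the nest while watching the force.

Call:
move_arm(
  plan=[0,0.005,-0.06,0,0,0,0,0.005,-0.12,0,0,0,0,0.005,-0.18,0,0,0,0,0.005,-0.23,0,0,0,0,0.005,-0.27,0,0,0,0,0.005,-0.29,0,0,0,0,0.005,-0.29,0,0,0,0,0.005,-0.29,0,0,0],
)

```text
time_s: 34.6
eef_pos: [0.4778, -0.2315, 0.0023]
eef_rot: [-0.0, 0.614, 0.789, -0.0]
wrist_force: [-3.3, 2.6, 9.8]
opening: 0.305
grasp_force: 60.2
```

Call:
move_arm(
  plan=[0,0,0,0,0,0,0,0,0,0,0,0,0,0,0,0,0,0,0,0,0,0,0,0,0,0,0.4,0,0,0,0,0,1.1,0,0,0,0,0,1.8,0,0,0,0,0,2.3,0,0,0,0,0,2.35,0,0,0,0,0,2.35,0,0,0],
  grip=50,
)

```text
time_s: 35.85
eef_pos: [0.4774, -0.2313, 0.1181]
eef_rot: [-0.001, 0.614, 0.789, 0.0]
wrist_force: [-0.2, 0.4, -0.6]
opening: 0.589
grasp_force: 0.0
```

```bash
python3 - <<'E'
from h import *
c=snap('wrist','w18.png');o=ctrl.get_obs();print(o['eef_pos'],o['opening']*85.4)
print(board(c,.0144,(240,60,400,270)))
im=cv2.imread('pics/w18.png')[110:310,200:440]
cv2.imwrite('pics/c18.png',cv2.resize(im,None,fx=3,fy=3,interpolation=cv2.INTER_CUBIC))
E
```

```text
[ 0.47712768 -0.23105072  0.11760793] 50.13256204200061
(array([ 0.4776, -0.2308]), array([0.0512, 0.0507]), 14.3, (289, 158, 56, 54))
```

View pics/c18.png

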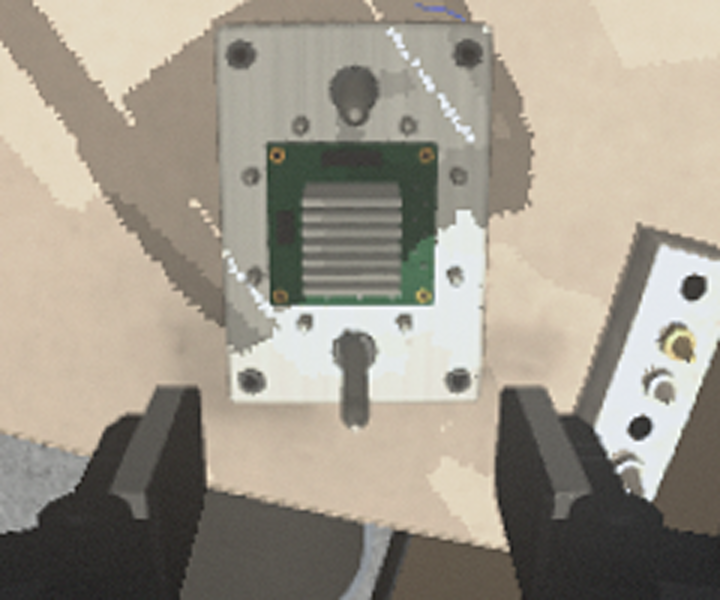

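The new board lies flat and square inside all eight pins, in the same place as the old one. I fetch the bar from the mat.

Call:
move_arm(
  plan=[0,0.4,0.6,0,0,-0.02,-0.05,1.2,1.1,0,0,-0.04,-0.1,2.2,1.2,0,0,-0.06,-0.15,3.2,1.2,0,0,-0.08,-0.2,4.2,1.2,0,0,-0.1,-0.25,5.2,1.2,0,0,-0.12,-0.3,6.2,1.2,0,0,-0.14,-0.4,7.2,1.2,0,0,-0.14,-0.5,8.2,1.2,0,0,-0.14,-0.57,9.2,1.0,0,0,-0.14],
)

```text
time_s: 37.15
eef_pos: [0.4489, 0.23, 0.1681]
eef_rot: [-0.0, 0.668, 0.745, -0.0]
wrist_force: [0.7, 0.6, 0.1]
opening: 0.587
grasp_force: 0.0
```

Call:
move_arm(
  plan=[0,0.8,-0.3,0,0,0,0,1.055,-0.9,0,0,0,0,1.055,-1.8,0,0,0,0,1.055,-2.7,0,0,0,0,1.055,-3.3,0,0,0,0,1.055,-3.65,0,0,0,0,1.055,-3.78,0,0,0,0,1.055,-3.81,0,0,0,0,1.055,-3.81,0,0,0,0,1.055,-3.81,0,0,0],
)

```text
time_s: 38.4
eef_pos: [0.4502, 0.2814, -0.0205]
eef_rot: [0.0, 0.668, 0.745, 0.001]
wrist_force: [-0.4, 0.1, -0.2]
opening: 0.585
grasp_force: 0.0
```

Call:
move_arm(
  plan=[0,0,0,0,0,0,0,0,0,0,0,0,0,0,0,0,0,0,0,0,0,0,0,0,0,0,0,0,0,0],
  grip=0,
)

```text
time_s: 39.02
eef_pos: [0.4502, 0.2814, -0.0205]
eef_rot: [0.0, 0.668, 0.745, 0.001]
wrist_force: [-1.5, -0.8, 6.1]
opening: 0.376
grasp_force: 60.3
```

Call:
move_arm(
  plan=[0,0,0.1,0,0,0,0,0,0.4,0,0,0,0,0,0.9,0,0,0,0,0,1.6,0,0,0,0,0,2.4,0,0,0,0,0,3.2,0,0,0,0,0,3.9,0,0,0,0,0,4.3,0,0,0,0,0,4.4,0,0,0,0,0,4.4,0,0,0],
)

```text
time_s: 40.28
eef_pos: [0.4491, 0.281, 0.1984]
eef_rot: [-0.0, 0.668, 0.745, -0.0]
wrist_force: [0.5, 0.3, -2.0]
opening: 0.37
grasp_force: 59.8
```

Call:
move_arm(
  plan=[0.02,-0.3,0,0,0,0.01,0.07,-0.9,0,0,0,0.03,0.12,-1.7,0,0,0,0.05,0.2,-2.6,0,0,0,0.07,0.25,-3.6,0,0,0,0.09,0.3,-4.6,0,0,0,0.11,0.35,-5.6,0,0,0,0.13,0.4,-6.6,0,0,0,0.14,0.5,-7.6,0,0,0,0.14,0.55,-8.6,-0.1,0,0,0.14],
)

```text
time_s: 41.52
eef_pos: [0.4763, -0.1503, 0.1924]
eef_rot: [-0.001, 0.614, 0.789, 0.0]
wrist_force: [1.0, -0.2, -1.4]
opening: 0.376
grasp_force: 59.7
```

Call:
move_arm(
  plan=[0.01,-0.7,-0.2,0,0,0,0.02,-1.25,-0.6,0,0,0,0.02,-1.55,-1.2,0,0,0,0.02,-1.65,-1.9,0,0,0,0.02,-1.65,-2.5,0,0,0,0.02,-1.65,-2.8,0,0,0,0.02,-1.65,-2.85,0,0,0,0.02,-1.65,-2.85,0,0,0,0.02,-1.65,-2.85,0,0,0,0.02,-1.65,-2.85,0,0,0],
)

```text
time_s: 42.78
eef_pos: [0.4785, -0.2318, 0.052]
eef_rot: [0.001, 0.614, 0.789, -0.0]
wrist_force: [0.7, -0.2, -0.3]
opening: 0.376
grasp_force: 59.7
```

```bash
python3 - <<'E'
from h import *
a=cv2.cvtColor(ctrl.camera('wrist')['pixels'],cv2.COLOR_RGB2BGR);cv2.imwrite('pics/w19.png',a)
b=cv2.imread('pics/w8.png');o=ctrl.get_obs();print(o['eef_pos'],o['eef_rot'],o['opening']*85.4,o['wrist_force'])
# compare bar in hand now with bar in hand at first lift (region of bar near hole/circle)
A=cv2.cvtColor(a,cv2.COLOR_BGR2GRAY).astype(np.float32);B=cv2.cvtColor(b,cv2.COLOR_BGR2GRAY).astype(np.float32)
for x0,y0,x1,y1 in [(285,150,350,200),(285,225,350,290)]:
    h=cv2.Canny(A[y0:y1,x0:x1].astype(np.uint8),40,100);k=cv2.Canny(B[y0:y1,x0:x1].astype(np.uint8),40,100)
    w=cv2.createHanningWindow((x1-x0,y1-y0),cv2.CV_32F)
    print(cv2.phaseCorrelate(cv2.GaussianBlur(k,(5,5),1).astype(np.float32),cv2.GaussianBlur(h,(5,5),1).astype(np.float32),w))
E
```

```text
[ 0.47833812 -0.23165657  0.05175629] [ 6.98251061e-04  6.13788546e-01  7.89470160e-01 -1.16284959e-06] 32.181055465765 [-0.780223    0.78111209 -0.752252  ]
((0.3418878944001946, -0.3264489714342389), 0.5584091223610772)
((0.24064258830659213, -0.7753654718993062), 0.7163068999846777)
```

The bar sits in the hand exactly as at the first lift (shift under 1 px), so I lower it slowly over the posts.

Call:
move_arm(
  plan=[0,0,-0.08,0,0,0,0,0,-0.16,0,0,0,0,0,-0.24,0,0,0,0,0,-0.32,0,0,0,0,0,-0.4,0,0,0,0,0,-0.48,0,0,0,0,0,-0.48,0,0,0],
)

```text
time_s: 43.7
eef_pos: [0.4776, -0.2312, 0.0266]
eef_rot: [-0.0, 0.614, 0.789, -0.0]
wrist_force: [0.0, 1.2, -0.8]
opening: 0.377
grasp_force: 59.7
```

Call:
move_arm(
  plan=[0,0,-0.08,0,0,0,0,0,-0.15,0,0,0,0,0,-0.2,0,0,0,0,0,-0.24,0,0,0,0,0,-0.26,0,0,0,0,0,-0.27,0,0,0,0,0,-0.27,0,0,0],
)

```text
time_s: 44.58
eef_pos: [0.4779, -0.2314, 0.0149]
eef_rot: [-0.0, 0.614, 0.79, -0.0]
wrist_force: [-5.5, 3.1, 12.1]
opening: 0.374
grasp_force: 61.4
```

Call:
move_arm(
  plan=[0,0,0.01,0,0,0,0,0,0.01,0,0,0,0,0,0.01,0,0,0,0,0,0.01,0,0,0,0,0,0.3,0,0,0,0,0,0.9,0,0,0,0,0,1.7,0,0,0,0,0,2.3,0,0,0,0,0,2.5,0,0,0,0,0,2.5,0,0,0],
  grip=52,
)

```text
time_s: 45.82
eef_pos: [0.4781, -0.2315, 0.139]
eef_rot: [0.001, 0.614, 0.789, -0.0]
wrist_force: [-0.5, 0.1, -0.6]
opening: 0.609
grasp_force: 0.0
```

```bash
python3 - <<'E'
from h import *
c=snap('wrist','w20.png');o=ctrl.get_obs();print(o['eef_pos'],o['opening']*85.4)
g=cv2.cvtColor(c['pixels'],cv2.COLOR_RGB2GRAY);hsv=cv2.cvtColor(c['pixels'],cv2.COLOR_RGB2HSV)
gb=cv2.resize(g[130:260,260:380],None,fx=4,fy=4,interpolation=cv2.INTER_CUBIC)
for z in (.0544,.070):
  H=cv2.HoughCircles(gb,cv2.HOUGH_GRADIENT,1.2,30,param1=80,param2=28,minRadius=25,maxRadius=80)
  if H is not None:
    for x,y,r in H[0][:6]: print(z,x/4+260,y/4+130,r/4,onz(c,x/4+260,y/4+130,z,'wrist').round(4))
E
```

```text
[ 0.47749377 -0.2310736   0.13790649] 52.31561141525761
0.0544 316.85 188.65 14.92 [ 0.4779 -0.2293  0.0544]
0.0544 316.55 234.25 7.03 [ 0.4883 -0.2708  0.0544]
0.0544 316.55 139.45 7.57 [ 0.4672 -0.1883  0.0544]
0.07 316.85 188.65 14.92 [ 0.4768 -0.2251  0.07  ]
0.07 316.55 234.25 7.03 [ 0.4865 -0.2641  0.07  ]
0.07 316.55 139.45 7.57 [ 0.4668 -0.1865  0.07  ]
```

Mark circle and holes are back where they were (hole spacing 85 mm at the right height), so the bar is seated. I fetch the weight.

Call:
move_arm(
  plan=[0.03,0.4,0.3,0,0,-0.02,0.1,1.2,0.5,0,0,-0.04,0.17,2.2,0.5,0,0,-0.06,0.25,3.2,0.5,0,0,-0.08,0.32,4.2,0.5,0,0,-0.1,0.4,5.2,0.5,0,0,-0.12,0.5,6.2,0.5,0,0,-0.145,0.6,7.2,0.5,0,0,-0.145,0.7,8.2,0.5,0,0,-0.145,0.76,9.1,0.3,0,0,-0.145],
  grip=42,
)

```text
time_s: 47.12
eef_pos: [0.5154, 0.2254, 0.1522]
eef_rot: [-0.0, 0.669, 0.743, -0.0]
wrist_force: [0.4, -0.2, 0.7]
opening: 0.488
grasp_force: 0.0
```

Call:
move_arm(
  plan=[0,0.6,-0.3,0,0,0,0,0.87,-0.8,0,0,0,0,0.87,-1.4,0,0,0,0,0.87,-2.2,0,0,0,0,0.87,-2.9,0,0,0,0,0.87,-3.3,0,0,0,0,0.87,-3.39,0,0,0,0,0.87,-3.4,0,0,0,0,0.87,-3.4,0,0,0],
)

```text
time_s: 48.25
eef_pos: [0.5171, 0.2675, -0.0151]
eef_rot: [0.001, 0.669, 0.743, 0.001]
wrist_force: [-0.1, -0.1, -0.4]
opening: 0.492
grasp_force: 0.0
```

Call:
move_arm(
  plan=[0,0,0,0,0,0,0,0,0,0,0,0,0,0,0,0,0,0,0,0,0,0,0,0,0,0,0,0,0,0],
  grip=0,
)

```text
time_s: 48.88
eef_pos: [0.5169, 0.2674, -0.0151]
eef_rot: [0.001, 0.669, 0.743, 0.001]
wrist_force: [-0.0, -1.0, 6.3]
opening: 0.218
grasp_force: 58.5
```

Call:
move_arm(
  plan=[0,0,0.1,0,0,0,0,0,0.4,0,0,0,0,0,0.9,0,0,0,0,0,1.6,0,0,0,0,0,2.4,0,0,0,0,0,3.2,0,0,0,0,0,3.9,0,0,0,0,0,4.3,0,0,0,0,0,4.4,0,0,0,0,0,4.4,0,0,0],
)

```text
time_s: 50.12
eef_pos: [0.5156, 0.2671, 0.2034]
eef_rot: [-0.0, 0.669, 0.743, -0.0]
wrist_force: [0.1, 0.8, -1.5]
opening: 0.218
grasp_force: 58.7
```

Call:
move_arm(
  plan=[-0.02,-0.3,0,0,0,0.01,-0.07,-0.9,0,0,0,0.03,-0.12,-1.7,0,0,0,0.05,-0.2,-2.6,0,0,0,0.07,-0.25,-3.6,0,0,0,0.09,-0.3,-4.6,0,0,0,0.11,-0.4,-5.6,0,0,0,0.13,-0.5,-6.6,0,0,0,0.145,-0.6,-7.6,0,0,0,0.145,-0.7,-8.6,-0.1,0,0,0.145],
)

```text
time_s: 51.38
eef_pos: [0.4796, -0.1649, 0.1978]
eef_rot: [-0.0, 0.614, 0.789, -0.0]
wrist_force: [0.6, 0.2, -0.8]
opening: 0.22
grasp_force: 58.7
```

Call:
move_arm(
  plan=[-0.02,-0.7,-0.2,0,0,0,-0.04,-1.15,-0.6,0,0,0,-0.05,-1.34,-1.2,0,0,0,-0.05,-1.38,-1.8,0,0,0,-0.05,-1.38,-2.4,0,0,0,-0.05,-1.38,-2.8,0,0,0,-0.05,-1.38,-2.9,0,0,0,-0.05,-1.38,-2.9,0,0,0,-0.05,-1.38,-2.9,0,0,0],
)

```text
time_s: 52.5
eef_pos: [0.4788, -0.2324, 0.0544]
eef_rot: [0.001, 0.614, 0.789, -0.0]
wrist_force: [0.2, 0.5, -0.4]
opening: 0.223
grasp_force: 58.8
```

```bash
python3 - <<'E'
from h import *
o=ctrl.get_obs();print(o['eef_pos'],o['eef_rot'],o['opening']*85.4,o['wrist_force'],o['grasp_force'])
E
```

```text
[ 0.47883565 -0.23242707  0.05441983] [ 7.79614268e-04  6.13812134e-01  7.89451744e-01 -3.77947561e-05] 19.07336623355165 [ 0.18251148  0.50701216 -0.42361557] 58.75891691073775
```

Call:
move_arm(
  plan=[0,0,-0.1,0,0,0,0,0,-0.19,0,0,0,0,0,-0.26,0,0,0,0,0,-0.31,0,0,0,0,0,-0.35,0,0,0,0,0,-0.37,0,0,0,0,0,-0.37,0,0,0,0,0,-0.37,0,0,0],
)

```text
time_s: 53.5
eef_pos: [0.4786, -0.2321, 0.0362]
eef_rot: [0.0, 0.614, 0.79, -0.0]
wrist_force: [-3.2, 2.2, 9.0]
opening: 0.216
grasp_force: 59.9
```

Contact, so I release and lift clear, then check.

Call:
move_arm(
  plan=[0,0,0.01,0,0,0,0,0,0.01,0,0,0,0,0,0.01,0,0,0,0,0,0.01,0,0,0,0,0,0.2,0,0,0,0,0,0.6,0,0,0,0,0,1.2,0,0,0,0,0,2.0,0,0,0,0,0,2.8,0,0,0,0,0,3.5,0,0,0],
  grip=44,
)

```text
time_s: 54.75
eef_pos: [0.4786, -0.232, 0.2124]
eef_rot: [0.001, 0.614, 0.789, -0.0]
wrist_force: [0.5, -0.3, -0.7]
opening: 0.515
grasp_force: 0.0
```

Call:
move_arm(
  plan=[0,0,0.62,0,0,0,0,0,0.62,0,0,0,0,0,0.62,0,0,0],
)

```text
time_s: 55.12
eef_pos: [0.478, -0.2316, 0.2405]
eef_rot: [-0.0, 0.614, 0.789, 0.0]
wrist_force: [-0.5, 0.3, -0.7]
opening: 0.517
grasp_force: 0.0
```

```bash
python3 - <<'E'
from h import *
c=snap('wrist','w21.png');o=ctrl.get_obs();print(o['eef_pos'],o['opening']*85.4,o['wrist_force'])
t=snap('top','t21.png');s=snap('scene','s21.png')
def yel(im,roi,s0=70):
    hsv=cv2.cvtColor(im,cv2.COLOR_RGB2HSV);m=((hsv[...,0]>14)&(hsv[...,0]<32)&(hsv[...,1]>s0)&(hsv[...,2]>80)).astype(np.uint8)
    k=np.zeros_like(m);x0,y0,x1,y1=roi;k[y0:y1,x0:x1]=1;m*=k
    m=cv2.morphologyEx(m,cv2.MORPH_OPEN,np.ones((2,2)));return cv2.boundingRect(m),int(m.sum())
for n,f0,f1,roi in [('wrist','w1.png','w21.png',(300,140,336,185)),('top','top0.png','t21.png',(420,175,446,200)),('scene','scene0.png','s21.png',(296,265,326,300)),('topsmall','top0.png','t21.png',(296,130,312,145))]:
    a,b=[cv2.cvtColor(cv2.imread('pics/'+f),cv2.COLOR_BGR2RGB) for f in (f0,f1)];print(n,yel(a,roi),yel(b,roi))
# unchanged surroundings: diff top / scene from start, around the small weight and vial
A,B=cv2.imread('pics/scene0.png'),cv2.imread('pics/s21.png')
for nm,(x0,y0,x1,y1) in {'vial':(264,192,282,218),'small':(356,204,368,222),'jig':(285,262,340,335)}.items(): print(nm,np.abs(A[y0:y1,x0:x1].astype(int)-B[y0:y1,x0:x1]).mean().round(1))
E
```

```text
[ 0.47773641 -0.23137369  0.23985317] 43.90856498829586 [-0.07135752  0.4881557  -0.92712569]
wrist ((301, 141, 27, 41), 275) ((309, 167, 18, 18), 266)
top ((433, 183, 2, 2), 4) ((429, 183, 6, 5), 19)
scene ((299, 278, 19, 19), 161) ((307, 278, 12, 18), 171)
topsmall ((305, 139, 3, 4), 10) ((305, 139, 2, 4), 8)
vial 6.3
small 3.5
jig 25.8
```

```bash
python3 - <<'E'
from h import *
print(ctrl.hand_in())
E
```

```text
the job is handed in; nothing more can be done
None
```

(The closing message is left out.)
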